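# Eject a moulded speaker grille from its sloping nest and pack it

## Task

Press the red ejector lever down as far as it goes so that the black speaker grille rises out of its sloping nest, and leave the lever down. Then grip the raised grille, draw it out of the nest and lay it gently on the green pad in the tray: flat, mesh side up, centred and with its long side along the pad's long side. Let go of it, and leave the blue grille and the other things on the table where they are.

Things in the scene. Friction and masses are not known exactly. Their poses are not given: they have to be found in the camera images.
- grille_center (a point): centre of the black speaker grille to be packed: a box 54 (x) x 120 (y) x 30 (z) mm, 100 to 200 g, with a light mesh on its +z face. At the start it sits in the pocket of the sloping nest, its top 1 mm below the nest's surface, so that it cannot be gripped. Grip it across its 54 mm width (its x)
- nest_mouth (a point): centre of the pocket's mouth, on the surface of the sloping aluminium nest block, about 145 mm above the table. z points squarely out of the nest, 30 degrees from vertical, leaning towards the robot's side; x points up the slope, y is level along the pocket's long side. The flat surface is 134 (x) x 190 (y) mm, the pocket 56 x 122 mm and 31 mm deep to a ledge
- lever (a joint): ejector lever, rad: 0 to 0.5; it starts between 0 and 0.08 (paddle up) and 0.5 is fully down. Pushing the paddle down raises the ejector pins 5 mm per 0.1 rad (the first 5 mm from 0 are idle), and friction keeps the lever where it is left. It needs about 8 N on the middle of the paddle
- paddle (a point): middle of the upper face of the lever's red paddle (50 mm long, 70 mm wide, 8 mm thick), on the robot's side of the nest, about 78 mm above the table when up and 31 mm when fully down. The paddle swings about a level axis 95 mm farther from the robot, 55 mm above the table. Nothing stands above it
- pad_top (a point): centre of the upper face of the green pad, 100 (x) x 150 (y, its long side) mm, level, 9 mm above the table. It lies in one of the two bays of a fixed grey tray; either bay. Each bay is about 118 (x) x 162 (y) mm inside, and the walls are 14 mm above the table
- sample_center (a point): centre of a finished blue grille of the same size (120 x 54 x 30 mm), lying in the tray's other bay; leave it
- grommet_center (a point): centre of a loose black ring, 80 mm across, 22 mm high; leave it
- rotary_center (a point): centre of the body of a loose metal rotary control, 50 x 50 x 32 mm with a shaft up to 60 mm high and a black connector at one side; leave it
- duct_center (a point): centre of a loose black flanged plug, 60 mm across and 75 mm high, standing upright; leave it
- fixture: the ejector fixture that carries nest and lever, fixed; origin on the table below the nest's mouth. Four pins come up through the pocket's open bottom. With the lever fully down the grille stands 19 mm proud of the nest's surface and 11 mm still sits in the pocket; draw it straight out, along nest_mouth's z
Mind the look-alikes: they are no part of the job. What is shaped like the part that bears grille_center but orange is not meant.

How it is judged:
By the outcome, as a careful person would: the job done as asked, in the order asked, and still so for the second after the job is handed in, with the robot touching nothing.
It also fails if it takes over 58 s, if anything falls off the work surface, if the arm or the gripper's body presses on something with over 40 N, if the wrist force passes 120 N, or if a joint passes its speed limit or range.

## Robot

A 6-joint arm with a two-finger parallel gripper is mounted at the origin on the work surface. World frame = base frame: x ahead of the robot, y to its left, z up, the work surface at z = 0. Lengths are in m, angles in rad, forces in N, time in s.
With the tool pointing down it reaches from about 0.325 to 0.875 m from the base axis. Payload 4.4 kg.
Tool frame: the origin (TCP) lies midway between the tips of the shut fingers; the grasp point (between the pads) lies 19 mm behind it; z points along the fingers, y is the line along which they close (so a half turn about z gives the same grasp; the last joint's range is limited). The gripper opens to 85 mm and grips with 20 to 120 N. Pads are 22 mm wide; open, the fingers measure 114 mm over their backs; the gripper's body (76 mm by 85 mm) begins 54 mm behind the grasp point. The pads swing forward as they close: fully open they stand 13 mm farther back than shut.
Start: joints at [-1.264, 0.207, 1.542, -0, 1.393, -0.15], TCP at [0.254, -0.516, 0.231] pointing down, gripper open.
Joint ranges: [-2.73, 2.73], [-0.86, 2.22], [0.23, 2.46], [-1.11, 4.25], [0.08, 2.63], [-2.82, 2.82]. Speed limits (rad/s): [2.79, 2.79, 3.14, 3.14, 3.14, 3.14].

## Interface

Orientations are given as a unit quaternion [w, x, y, z].
In Python, from plant import ctrl gives the robot as it stands.
- The arm moves only by the tool arm_command, never from a script. Its argument "targets" is a list of rows, each a list of 7 numbers: the shift along the tool's x, y, z in m, then the turn, a rotation vector about the tool's x, y, z in rad, then the finger opening in m, from 0 to 0.0854. A call has 1 to 10 rows; each row shifts and turns the commanded pose from where the row before left it, along the tool's axes as they then stand; what a row does not reach is not made up. A row lasts 1/8 s, in which the tool goes at most 62.5 mm and 10.7 degrees, less where a joint would pass 70% of its speed; a pose out of reach is approached as far as the arm can. A call with a gripper value outside its range is refused whole. The fingers move at their own pace and stop on an object; "newtons" is the grip in N (left out, the last holds). Time passes only in rows, so rows that do not move let the fingers close. It gives the time, the measured TCP pose, the force, the opening and the grip force at its end, in the units of the state.
- ctrl.sense(): the state, without advancing time (a new reading comes with each control period).
- ctrl.read_camera(name): name is "scene" or "top"; returns the picture (400x640x3 uint8, red, green, blue); there is no depth.
- ctrl.camera_info(name): a dict with "vertical_fov" (degrees; the focal length in pixels is half the picture's height over the tangent of half this angle, whatever the lens; pixels are square), "cx", "cy" (the principal point, pixels), "position" and "rotation" of the camera in the world. Camera axes: x right, y down, z forward; pixel columns grow to the right and rows downward; lengths in m; the calibration is good to about 2 mm. A picture is of the moment at which its call begins. camera_info takes no time and is no camera call.
- ctrl.job_done(): hands the job in; it is judged then, once.
The state is a dict: "time_s": time; "joint_positions": joint angles; "dq": joint speeds; "joint_efforts": joint torques, N m; "position": TCP position; "eef_rot": TCP orientation; "contact_force": force on the tool from outside, world axes, zero at the start; "wrist_torque": the same for the moment, N m; "width": finger opening in m; "grasp_force": force on a finger pad.
Only numpy, scipy, OpenCV 4.12 (cv2) and the standard library are available. Lean on these libraries where they do the work, as an engineer would, in place of code of your own. Each camera call takes 0.05 s, during which the arm holds its last target. There are 200 camera calls.

## Working session

There is one attempt and no reset: what is moved stays moved. The work goes in short steps, Python scripts to look and compute and a tool call to move; the robot and the scene stay as the last step left them, time stands still between calls to the robot, and variables do not carry over. Pictures are saved under pics/ and viewed, at most 10 in all, crops included, and the job is handed in when it is done.

Besides the shell and the picture viewer there is one more tool, called after "Request:" by a JSON object that holds its "op" and its "data", one argument or row to a line. arm_command: Moves the arm, as the interface text tells. Its arguments: {"type":"object","properties":{"targets":{"type":"array"},"newtons":{"type":"number"}},"required":["targets"]}

```bash
mkdir -p pics; python3 - <<'E'
from plant import ctrl
import cv2
for n in ("scene","top"):
    im=ctrl.read_camera(n); cv2.imwrite(f"pics/{n}0.png",im[:,:,::-1])
    i=ctrl.camera_info(n); print(n,i)
s=ctrl.sense(); print(s["position"],s["eef_rot"],s["width"],s["time_s"])
E
```

```text
scene {'vertical_fov': 46.14107381389428, 'cx': 313.6606381884259, 'cy': 199.40960298828355, 'position': array([ 1.22081466, -0.56241309,  0.8104192 ]), 'rotation': array([-0.41888725,  0.8105167 ,  0.36692879, -0.18154728])}
top {'vertical_fov': 51.975582097952014, 'cx': 319.2809152756053, 'cy': 200.08764628287665, 'position': array([0.37635847, 0.09115942, 1.12567208]), 'rotation': array([-0.04867047,  0.71264154, -0.69805221,  0.04996327])}
[ 0.25388638 -0.51512429  0.23022229] [-1.06723102e-03  9.73920228e-01  2.26888176e-01 -8.45602411e-05] 0.0856519711461047 0.1
```

View pics/scene0.png

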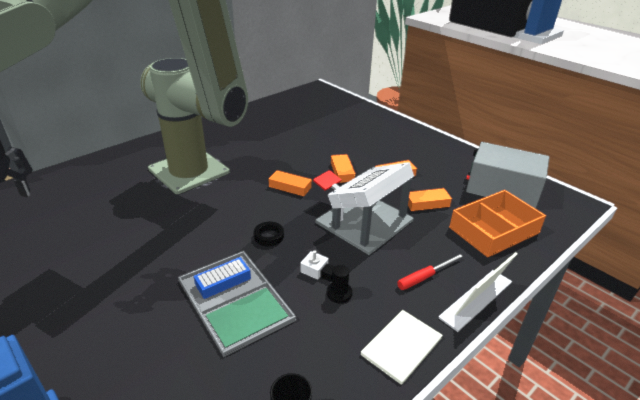

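View pics/top0.png

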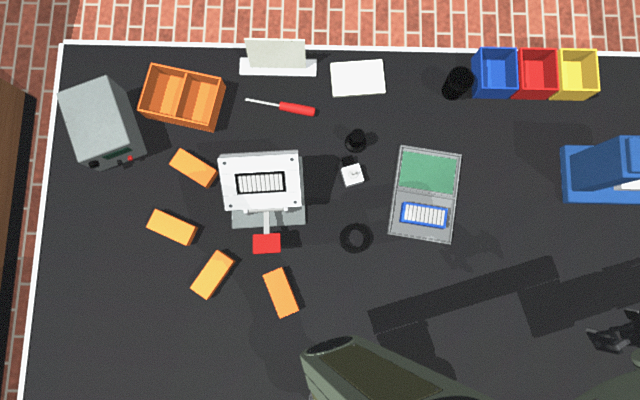

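The top view shows the nest with the black grille at (261,182), the red paddle at (266,243), the green pad at (429,172) and the blue sample at (424,215). Look-alikes are the orange boxes at (192,168), (171,227), (212,275) and (281,292), and the blue sample. The black one in the nest is the one I want, so I'll check it in a close crop.

```bash
python3 - <<'E'
import cv2,numpy as np
im=cv2.imread("pics/top0.png")
a=cv2.resize(im[140:260,205:315],None,fx=4.5,fy=4.5,interpolation=cv2.INTER_CUBIC)
b=cv2.resize(im[140:260,384:466],None,fx=3.6,fy=4.5,interpolation=cv2.INTER_CUBIC)
cv2.imwrite("pics/crop1.png",np.hstack([a,b])); print(a.shape,b.shape)
E
```

```text
(540, 495, 3) (540, 295, 3)
```

View pics/crop1.png

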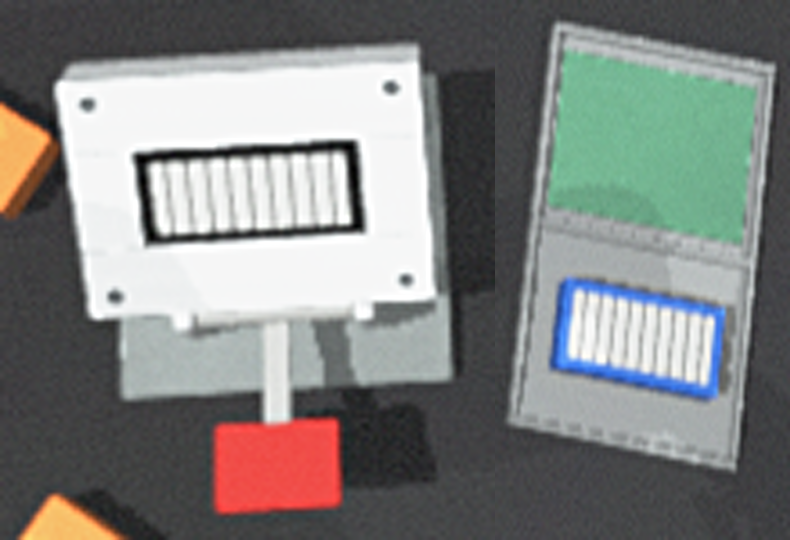

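The close crop confirms it: the black-rimmed grille with the light mesh sits in the nest. The green pad is in the upper tray bay and the blue sample in the lower.

```bash
cat > h.py <<'E'
import numpy as np
from plant import ctrl
from scipy.spatial.transform import Rotation as R
from scipy.optimize import least_squares
def rot(q): return R.from_quat([q[1],q[2],q[3],q[0]])
def cam(n):
    i=ctrl.camera_info(n); f=200/np.tan(np.radians(i["vertical_fov"]/2)); return i,f
def proj(n,P):
    i,f=cam(n); c=rot(i["rotation"]).inv().apply(np.atleast_2d(P)-i["position"])
    return c[:,:2]/c[:,2:]*f+[i["cx"],i["cy"]]
def ray(n,uv,z):
    i,f=cam(n); uv=np.atleast_2d(uv); d=np.c_[(uv-[i["cx"],i["cy"]])/f,np.ones(len(uv))]
    d=rot(i["rotation"]).apply(d); p=i["position"]; return p+d*((z-p[2])/d[:,2])[:,None]
def nestR(yaw): return R.from_euler('z',yaw)*R.from_euler('y',-np.pi/6)
def rect(a,b): return np.array([[a,b,0],[a,-b,0],[-a,-b,0],[-a,b,0]])/2
E
python3 - <<'E'
from h import *
A=lambda p:np.array(p)/4.5+[205,140]
poc=A([[135,155],[357,142],[363,230],[148,244]]); sur=A([[56,84],[420,70],[435,303],[92,320]])
pad=A([[216,424],[338,420],[342,507],[217,513]])
B=np.array([[567,50],[757,85],[742,245],[548,208]]); gp=(B-[495,0])/[3.6,4.5]+[384,140]
M=np.vstack([rect(.056,.122),rect(.134,.190)]); uv=np.vstack([poc,sur])
f=lambda p:np.r_[(proj("top",nestR(p[3]).apply(M)+p[:3])-uv).ravel(),(p[2]-.145)/.002]
r=least_squares(f,[.5,.2,.145,0],x_scale=.1); print("nest",r.x,np.round(r.fun,1))
w=ray("top",pad,.075); print("paddle",w.mean(0),w)
g=ray("top",gp,.009);print("pad",g.mean(0),g); 
f=lambda p:(proj("top",R.from_euler('z',p[2]).apply(rect(.1,.15))+[p[0],p[1],.009])-gp).ravel()
r2=least_squares(f,[.5,-.1,0],x_scale=.1);print(r2.x,np.round(r2.fun,1))
print("scene reproj nest",proj("scene",nestR(r.x[3]).apply(M)+r.x[:3]).round(0).tolist(), proj("scene",w.mean(0)),proj("scene",g.mean(0)))
E
```

```text
nest [0.55220098 0.23357901 0.14456581 0.07236072] [-0.8 -0.8  0.7 -0.4  1.1  1.8 -0.9  1.2  0.4  0.1 -0.2 -0.8 -0.1 -0.6
 -0.3 -0.4 -0.2]
paddle [0.40951836 0.22201657 0.075     ] [[0.43242176 0.25824775 0.075     ]
 [0.43611762 0.18909693 0.075     ]
 [0.38716662 0.18518732 0.075     ]
 [0.38236742 0.25553429 0.075     ]]
pad [ 0.61679526 -0.20958161  0.009     ] [[ 0.67655544 -0.14337661  0.009     ]
 [ 0.65739426 -0.2905593   0.009     ]
 [ 0.55667512 -0.27643092  0.009     ]
 [ 0.5765562  -0.12795961  0.009     ]]
[ 0.61678507 -0.20956911 -0.13586107] [-0.5  0.   0.   0.4  0.2 -0.1  0.2 -0.3]
scene reproj nest [[390.0, 168.0], [360.0, 186.0], [345.0, 187.0], [375.0, 170.0], [409.0, 161.0], [363.0, 190.0], [326.0, 194.0], [372.0, 167.0]] [[326.53920211 178.55677795]] [[245.50702618 313.91577175]]
```

```bash
cat >> h.py <<'E'
def toolR(yvec,zvec):
    z=np.array(zvec,float); z/=np.linalg.norm(z); y=np.array(yvec,float); y-=z*(y@z); y/=np.linalg.norm(y)
    return R.from_matrix(np.c_[np.cross(y,z),y,z])
def plan(p0,R0,p1,R1,n,w):
    """n rows from pose 0 to 1; rounded; returns the reached pose"""
    p,Rc=np.array(p0,float),R0; rv=(R0.inv()*R1).as_rotvec()
    for k in range(n):
        Rt=R0*R.from_rotvec(rv*(k+1)/n); pt=np.array(p0)+(np.array(p1)-p0)*(k+1)/n
        s=np.round(Rc.inv().apply(pt-p),4); t=np.round((Rc.inv()*Rt).as_rotvec(),3)
        print([*map(float,s),*map(float,t),w],end=",\n")
        p=p+Rc.apply(s); Rc=Rc*R.from_rotvec(t)
    print(); return p,Rc
def now():
    s=ctrl.sense(); return s["position"],rot(s["eef_rot"])
NEST=np.array([.5522,.2336,.1446]); YAW=.076; NR=nestR(YAW); PADDLE=np.array([.4095,.222,.075])
PAD=np.array([.6168,-.2096,.009]); PYAW=-.136
DOWN=lambda a:toolR([np.cos(a),np.sin(a),0],[0,0,-1])
GR=toolR(NR.apply([1,0,0]),-NR.apply([0,0,1]))
E
python3 - <<'E'
from h import *
p,r=now(); q=plan(p,r,[.46,-.12,.22],DOWN(-.45),9,0.); plan(*q,[.4095,.222,.13],DOWN(YAW),8,0.)
E
```

```text
[0.0399, -0.0293, 0.0012, -0.0, -0.0, -0.074, 0.0],
[0.042, -0.0262, 0.0012, -0.0, -0.0, -0.073, 0.0],
[0.0438, -0.0231, 0.0012, -0.001, -0.0, -0.074, 0.0],
[0.0454, -0.0198, 0.0012, 0.0, -0.0, -0.074, 0.0],
[0.0468, -0.0163, 0.0012, 0.0, -0.001, -0.073, 0.0],
[0.0478, -0.013, 0.0012, -0.0, 0.0, -0.074, 0.0],
[0.0486, -0.0093, 0.0011, -0.0, 0.0, -0.074, 0.0],
[0.0492, -0.0058, 0.0011, -0.001, 0.0, -0.073, 0.0],
[0.0494, -0.0021, 0.0012, 0.0, -0.0, -0.074, 0.0],

[0.0358, -0.0243, 0.0112, 0.0, -0.0, -0.066, 0.0],
[0.0372, -0.0219, 0.0113, 0.0, -0.0, -0.066, 0.0],
[0.0387, -0.0193, 0.0112, 0.0, -0.0, -0.065, 0.0],
[0.0398, -0.0168, 0.0113, 0.0, -0.0, -0.066, 0.0],
[0.0408, -0.0142, 0.0112, 0.0, -0.0, -0.066, 0.0],
[0.0417, -0.0114, 0.0113, 0.0, -0.0, -0.066, 0.0],
[0.0423, -0.0087, 0.0112, 0.0, 0.0, -0.065, 0.0],
[0.0429, -0.0059, 0.0113, 0.0, 0.0, -0.066, 0.0],
```

Request:
{"op": "arm_command", "data": {
  "targets": [
    [0.04, -0.029, 0.001, 0, 0, -0.074, 0],
    [0.042, -0.026, 0.001, 0, 0, -0.074, 0],
    [0.044, -0.023, 0.001, 0, 0, -0.074, 0],
    [0.045, -0.02, 0.001, 0, 0, -0.074, 0],
    [0.047, -0.016, 0.001, 0, 0, -0.074, 0],
    [0.048, -0.013, 0.001, 0, 0, -0.074, 0],
    [0.049, -0.009, 0.001, 0, 0, -0.074, 0],
    [0.049, -0.006, 0.001, 0, 0, -0.074, 0],
    [0.049, -0.002, 0.001, 0, 0, -0.074, 0]
  ],
  "newtons": 40
}}

```text
time_s: 1.23
position: [0.4606, -0.1195, 0.2219]
eef_rot: [-0.0, 0.846, 0.534, -0.0]
contact_force: [0.9, -1.3, -0.2]
width: 0.0
grasp_force: 0.0
```

Request:
{"op": "arm_command", "data": {
  "targets": [
    [0.036, -0.024, 0.011, 0, 0, -0.066, 0],
    [0.037, -0.022, 0.011, 0, 0, -0.066, 0],
    [0.039, -0.019, 0.011, 0, 0, -0.066, 0],
    [0.04, -0.017, 0.011, 0, 0, -0.066, 0],
    [0.041, -0.014, 0.011, 0, 0, -0.066, 0],
    [0.042, -0.011, 0.011, 0, 0, -0.066, 0],
    [0.042, -0.009, 0.011, 0, 0, -0.066, 0],
    [0.043, -0.006, 0.011, 0, 0, -0.066, 0],
    [0, 0, 0, 0, 0, 0, 0]
  ]
}}

```text
time_s: 2.35
position: [0.4073, 0.2231, 0.1329]
eef_rot: [-0.001, 0.676, 0.737, -0.001]
contact_force: [0.3, -0.2, 0.8]
width: -0.0003
grasp_force: 0.0
```

```bash
python3 - <<'E'
from h import *
p,r=now(); s=ctrl.sense(); print(p,s["contact_force"],s["time_s"]); plan(p,r,[.4095,.222,.13],DOWN(YAW),1,0.)
E
```

```text
[0.4073218  0.22307257 0.13293796] [ 0.2846397  -0.17116561  0.83437266] 2.35
[-0.0013, 0.0021, 0.0029, -0.003, 0.0, 0.01, 0.0],
```

Request:
{"op": "arm_command", "data": {
  "targets": [
    [-0.001, 0.002, 0.015, 0, 0, 0.01, 0],
    [0, 0, 0.015, 0, 0, 0, 0],
    [0, 0, 0.015, 0, 0, 0, 0],
    [0, 0, 0.01, 0, 0, 0, 0],
    [0, 0, 0.006, 0, 0, 0, 0],
    [0, 0, 0.006, 0, 0, 0, 0],
    [0, 0, 0.006, 0, 0, 0, 0],
    [0, 0, 0.006, 0, 0, 0, 0]
  ]
}}

```text
time_s: 3.35
position: [0.4102, 0.2201, 0.0554]
eef_rot: [-0.001, 0.682, 0.732, -0.001]
contact_force: [-3.5, -1.3, 7.4]
width: 0.0
grasp_force: 4.0
```

Request:
{"op": "arm_command", "data": {
  "targets": [
    [0, 0, 0.006, 0, 0, 0, 0],
    [0, 0, 0.006, 0, 0, 0, 0],
    [0, 0, 0.005, 0, 0, 0, 0],
    [0, 0, 0.004, 0, 0, 0, 0],
    [0, 0, 0.0, 0, 0, 0, 0]
  ]
}}

```text
time_s: 3.98
position: [0.4124, 0.2203, 0.0349]
eef_rot: [0.001, 0.682, 0.732, 0.001]
contact_force: [-0.9, -1.3, 4.7]
width: -0.0
grasp_force: 2.0
```

Request:
{"op": "arm_command", "data": {
  "targets": [
    [0, 0, 0.003, 0, 0, 0, 0],
    [0, 0, 0.003, 0, 0, 0, 0],
    [0, 0, 0, 0, 0, 0, 0]
  ]
}}

```text
time_s: 4.35
position: [0.4134, 0.2205, 0.0324]
eef_rot: [0.001, 0.681, 0.732, 0.001]
contact_force: [-9.0, -4.9, 32.7]
width: 0.0003
grasp_force: 16.8
```

Request:
{"op": "arm_command", "data": {
  "targets": [
    [0, 0, -0.006, 0, 0, 0, 0],
    [0, 0, -0.03, 0, 0, 0, 0],
    [0, 0, -0.05, 0, 0, 0, 0.084],
    [0, 0, -0.05, 0, 0, 0, 0.084],
    [0, 0, -0.05, 0, 0, 0, 0.084],
    [0, -0.03, -0.05, 0, 0, 0, 0.084],
    [0, -0.03, 0, 0, 0, 0, 0.084]
  ]
}}

```text
time_s: 5.22
position: [0.354, 0.2172, 0.2691]
eef_rot: [0.002, 0.682, 0.732, 0.005]
contact_force: [0.2, 0.1, -0.6]
width: 0.0841
grasp_force: 0.0
```

```bash
python3 - <<'E'
from h import *
import cv2
im=ctrl.read_camera("top")[:,:,::-1]; sc=ctrl.read_camera("scene")[:,:,::-1]
a=cv2.resize(im[140:260,205:315],None,fx=4,fy=4,interpolation=cv2.INTER_CUBIC)
b=cv2.resize(sc[140:260,310:420],None,fx=3.2,fy=4,interpolation=cv2.INTER_CUBIC)
cv2.imwrite("pics/c2.png",np.hstack([a,b]))
# predicted raised top corners (19 mm proud)
P=NR.apply(rect(.054,.12)+[0,0,.019])+NEST
print((proj("top",P)-[205,140])*4); print((proj("scene",P)-[310,140])*[3.2,4]+[440,0])
E
```

```text
[[113.48765896 146.76219495]
 [316.90420295 135.80645455]
 [323.93632934 220.90107653]
 [124.69911436 231.74542014]]
[[686.92083694  84.29477582]
 [593.7120274  154.78082574]
 [546.42444542 161.76067571]
 [639.19891845  93.19836137]]
```

View pics/c2.png

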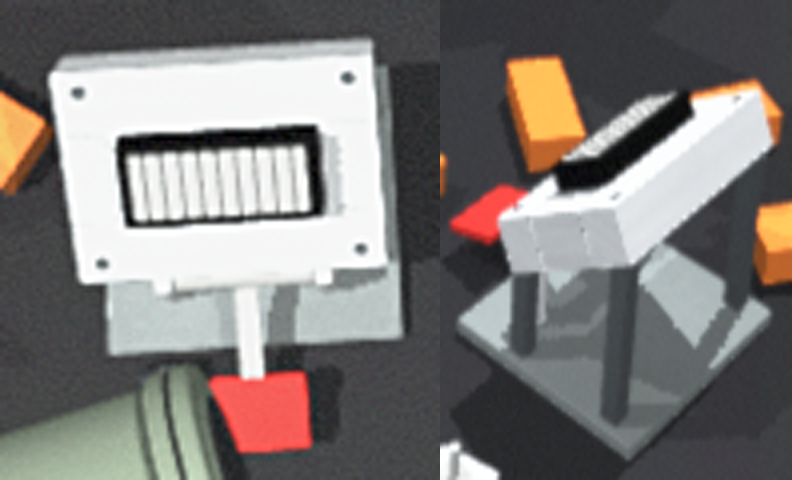

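The grille stands raised, with its top face in the top view at about crop (118–322, 148–228), and the paddle is down. I'll enlarge once more to refine the grasp.

```bash
python3 - <<'E'
from h import *
import cv2
im=ctrl.read_camera("top")[:,:,::-1]; sc=ctrl.read_camera("scene")[:,:,::-1]
a=cv2.resize(im[168:201,230:290],None,fx=10,fy=9,interpolation=cv2.INTER_CUBIC)
b=cv2.resize(sc[158:191,340:390],None,fx=12,fy=8,interpolation=cv2.INTER_CUBIC)
c=np.vstack([a,b])
for x in range(0,600,50): cv2.line(c,(x,0),(x,4),(0,0,255),1)
cv2.imwrite("pics/c3.png",c); print(c.shape)
E
```

```text
(561, 600, 3)
```

View pics/c3.png

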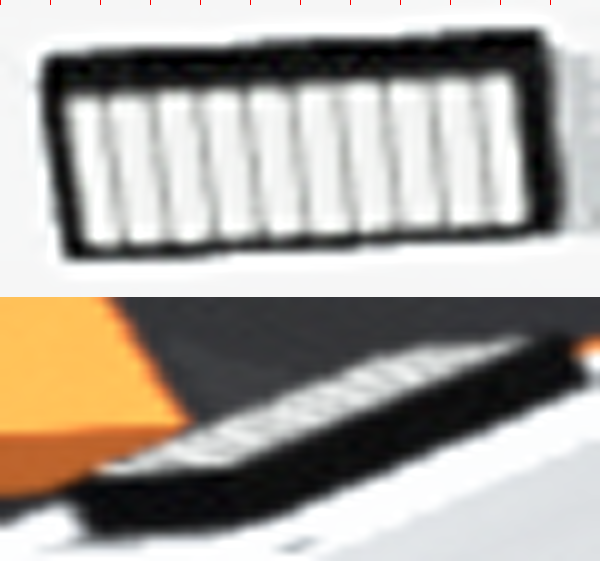

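```bash
python3 - <<'E'
from h import *
T=np.array([259.3,185.6]);S=np.array([365.6,171.5])
C=NEST+NR.apply([0,0,.019]); print(proj("top",C)-T,proj("scene",C)-S)
f=lambda p:np.r_[proj("top",p)[0]-T,proj("scene",p)[0]-S]
r=least_squares(f,C,x_scale=.1); print(C,r.x,r.fun,NR.inv().apply(r.x-C))
A=ray("top",np.array([[65,97],[512,77],[527,226],[82,247]])/[10,9]+[230,168],.16)
d=A[0]-A[1];d2=A[3]-A[2];print("yaw",np.arctan2(-d[0],d[1]),np.arctan2(-d2[0],d2[1]))
E
```

```text
[[0.66790655 0.46004052]] [[-0.12972458 -0.85778722]]
[0.54272742 0.23287869 0.16105448] [0.54363114 0.23422026 0.15851964] [ 0.27054704  0.25938579  0.40255502 -0.06970295] [-0.00039883  0.00126907 -0.00269673]
yaw 0.07171953370044515 0.0740453513663395
```

```bash
cat >> h.py <<'E'
C=np.array([.5432,.2340,.160]); NZ=NR.apply([0,0,1])
E
python3 - <<'E'
from h import *
p,r=now(); print(p); q=plan(p,r,C+NZ*.07,GR,9,.084)
E
```

```text
[0.35144452 0.21617722 0.26392938]
[0.0004, 0.0175, 0.0048, -0.058, 0.0, -0.001, 0.084],
[0.0005, 0.0172, 0.0059, -0.058, 0.0, -0.0, 0.084],
[0.0004, 0.0168, 0.0068, -0.058, 0.0, -0.001, 0.084],
[0.0004, 0.0164, 0.0077, -0.058, 0.0, -0.0, 0.084],
[0.0004, 0.016, 0.0088, -0.059, 0.001, -0.001, 0.084],
[0.0004, 0.0153, 0.0096, -0.058, -0.0, -0.0, 0.084],
[0.0004, 0.0148, 0.0105, -0.058, -0.0, -0.001, 0.084],
[0.0003, 0.0142, 0.0114, -0.058, -0.0, -0.0, 0.084],
[0.0004, 0.0135, 0.0121, -0.058, 0.0, -0.001, 0.084],
```

Request:
{"op": "arm_command", "data": {
  "targets": [
    [0.0004, 0.0175, 0.005, -0.058, 0, -0.001, 0.084],
    [0.0004, 0.017, 0.006, -0.058, 0, 0, 0.084],
    [0.0004, 0.017, 0.007, -0.058, 0, -0.001, 0.084],
    [0.0004, 0.0165, 0.008, -0.058, 0, 0, 0.084],
    [0.0004, 0.016, 0.009, -0.058, 0, -0.001, 0.084],
    [0.0004, 0.0155, 0.0095, -0.058, 0, 0, 0.084],
    [0.0004, 0.015, 0.0105, -0.058, 0, -0.001, 0.084],
    [0.0004, 0.014, 0.0115, -0.058, 0, 0, 0.084],
    [0.0004, 0.0135, 0.012, -0.058, 0, -0.001, 0.084],
    [0, 0, 0, 0, 0, 0, 0.084]
  ]
}}

```text
time_s: 6.68
position: [0.5082, 0.2307, 0.2174]
eef_rot: [0.175, 0.657, 0.709, 0.187]
contact_force: [-0.7, 0.1, -0.3]
width: 0.0836
grasp_force: 0.0
```

```bash
python3 - <<'E'
from h import *
p,r=now(); print(NR.inv().apply(p-C)); q=plan(p,r,C+NZ*.05,GR,1,.084)
E
```

```text
[-0.00178861 -0.0006161   0.06725723]
[0.0007, 0.0019, 0.0172, -0.006, 0.003, 0.001, 0.084],
```

Request:
{"op": "arm_command", "data": {
  "targets": [
    [0.0007, 0.002, 0.017, -0.006, 0.003, 0.001, 0.084],
    [0, 0, 0.02, 0, 0, 0, 0.084],
    [0, 0, 0.02, 0, 0, 0, 0.084],
    [0, 0, 0.015, 0, 0, 0, 0.084],
    [0, 0, 0.01, 0, 0, 0, 0.084],
    [0, 0, 0, 0, 0, 0, 0.084]
  ]
}}

```text
time_s: 7.42
position: [0.5513, 0.2352, 0.1493]
eef_rot: [0.176, 0.656, 0.708, 0.191]
contact_force: [0.5, 0.5, 0.1]
width: 0.0842
grasp_force: 0.0
```

```bash
python3 - <<'E'
from h import *
p,r=now(); print(NR.inv().apply(p-C)); q=plan(p,r,C-NZ*.02,GR,1,.084)
E
```

```text
[ 0.00173073  0.00055888 -0.01334905]
[-0.0006, -0.0017, 0.0066, 0.003, -0.001, -0.001, 0.084],
```

Request:
{"op": "arm_command", "data": {
  "targets": [
    [0, -0.001, 0.006, 0, 0, 0, 0.084],
    [0, 0, 0, 0, 0, 0, 0.065],
    [0, 0, 0, 0, 0, 0, 0.05],
    [0, 0, 0, 0, 0, 0, 0.045],
    [0, 0, 0, 0, 0, 0, 0.045],
    [0, 0, 0, 0, 0, 0, 0.045]
  ],
  "newtons": 50
}}

```text
time_s: 8.18
position: [0.5535, 0.2356, 0.1448]
eef_rot: [0.177, 0.656, 0.708, 0.192]
contact_force: [-5.6, -1.5, 4.7]
width: 0.0528
grasp_force: 55.0
```

Request:
{"op": "arm_command", "data": {
  "targets": [
    [0, -0.0005, -0.003, 0, 0, 0, 0.045],
    [0, 0, -0.005, 0, 0, 0, 0.045],
    [0, 0, -0.005, 0, 0, 0, 0.045],
    [0, 0, -0.006, 0, 0, 0, 0.045],
    [0, 0, -0.01, 0, 0, 0, 0.045],
    [0, 0, -0.02, 0, 0, 0, 0.045],
    [0, 0, -0.03, 0, 0, 0, 0.045],
    [0, 0, -0.03, 0, 0, 0, 0.045],
    [0, 0, 0, 0, 0, 0, 0.045]
  ]
}}

```text
time_s: 9.3
position: [0.4994, 0.2319, 0.242]
eef_rot: [0.178, 0.656, 0.707, 0.195]
contact_force: [-0.6, 0.4, -1.6]
width: 0.0526
grasp_force: 54.3
```

```bash
python3 - <<'E'
from h import *
import cv2
im=ctrl.read_camera("top")[:,:,::-1]; sc=ctrl.read_camera("scene")[:,:,::-1]
a=cv2.resize(im[120:260,200:320],None,fx=3,fy=3); b=cv2.resize(sc[80:220,280:420],None,fx=3,fy=3)
cv2.imwrite("pics/c4.png",np.hstack([a,b]))
p,r=now(); s=ctrl.sense();print(p,s["width"],s["grasp_force"],s["contact_force"])
q=plan(p,r,[.50,.03,.26],DOWN(-.02),9,.045); plan(*q,[PAD[0],PAD[1],.12],DOWN(PYAW),9,.045)
E
```

```text
[0.49828334 0.23116205 0.23839483] 0.05272867841713686 54.29842293262482 [ 0.51952494 -0.10334914 -1.91832068]
[-0.0223, -0.0001, -0.0029, 0.059, -0.003, 0.01, 0.045],
[-0.0223, -0.0, -0.0028, 0.058, -0.003, 0.011, 0.045],
[-0.0223, 0.0001, -0.0027, 0.059, -0.003, 0.01, 0.045],
[-0.0223, 0.0001, -0.0027, 0.059, -0.003, 0.011, 0.045],
[-0.0224, 0.0002, -0.0026, 0.058, -0.003, 0.01, 0.045],
[-0.0223, 0.0003, -0.0026, 0.059, -0.003, 0.011, 0.045],
[-0.0223, 0.0004, -0.0025, 0.059, -0.003, 0.01, 0.045],
[-0.0224, 0.0004, -0.0025, 0.058, -0.003, 0.01, 0.045],
[-0.0223, 0.0006, -0.0024, 0.059, -0.003, 0.011, 0.045],

[-0.0264, 0.0135, 0.0155, -0.0, -0.0, 0.013, 0.045],
[-0.0261, 0.0139, 0.0156, -0.0, -0.0, 0.013, 0.045],
[-0.0261, 0.0141, 0.0155, -0.0, -0.0, 0.013, 0.045],
[-0.0258, 0.0146, 0.0156, -0.0, -0.0, 0.012, 0.045],
[-0.0256, 0.0148, 0.0155, -0.0, -0.0, 0.013, 0.045],
[-0.0255, 0.0152, 0.0155, -0.0, -0.0, 0.013, 0.045],
[-0.0252, 0.0155, 0.0156, -0.0, -0.0, 0.013, 0.045],
[-0.025, 0.0158, 0.0155, -0.0, -0.0, 0.013, 0.045],
[-0.0249, 0.0161, 0.0155, -0.0, -0.0, 0.013, 0.045],
```

View pics/c4.png

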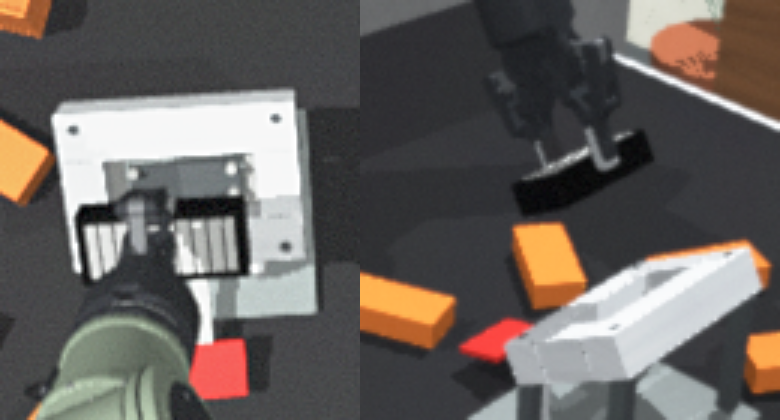

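The grille (top view crop about (80–248, 200–280)) is held squarely and clear of the empty pocket, and the paddle is still down.

Request:
{"op": "arm_command", "data": {
  "targets": [
    [-0.022, 0, -0.003, 0.059, -0.003, 0.01, 0.045],
    [-0.022, 0, -0.003, 0.059, -0.003, 0.011, 0.045],
    [-0.022, 0, -0.003, 0.059, -0.003, 0.01, 0.045],
    [-0.022, 0, -0.003, 0.059, -0.003, 0.011, 0.045],
    [-0.0225, 0, -0.0025, 0.058, -0.003, 0.01, 0.045],
    [-0.0225, 0, -0.0025, 0.058, -0.003, 0.011, 0.045],
    [-0.0225, 0.0005, -0.0025, 0.058, -0.003, 0.01, 0.045],
    [-0.0225, 0.0005, -0.0025, 0.058, -0.003, 0.01, 0.045],
    [-0.0225, 0.0005, -0.0025, 0.058, -0.003, 0.011, 0.045]
  ]
}}

```text
time_s: 10.52
position: [0.4991, 0.0293, 0.2588]
eef_rot: [-0.001, 0.715, 0.7, -0.001]
contact_force: [-1.1, -0.2, -1.6]
width: 0.0527
grasp_force: 54.2
```

Request:
{"op": "arm_command", "data": {
  "targets": [
    [-0.0265, 0.0135, 0.0155, 0, 0, 0.013, 0.045],
    [-0.026, 0.014, 0.0155, 0, 0, 0.013, 0.045],
    [-0.026, 0.014, 0.0155, 0, 0, 0.013, 0.045],
    [-0.026, 0.0145, 0.0155, 0, 0, 0.013, 0.045],
    [-0.0255, 0.015, 0.0155, 0, 0, 0.013, 0.045],
    [-0.0255, 0.015, 0.0155, 0, 0, 0.013, 0.045],
    [-0.025, 0.0155, 0.0155, 0, 0, 0.013, 0.045],
    [-0.025, 0.016, 0.0155, 0, 0, 0.013, 0.045],
    [-0.025, 0.016, 0.0155, 0, 0, 0.013, 0.045],
    [0, 0, 0, 0, 0, 0, 0.045]
  ]
}}

```text
time_s: 11.78
position: [0.6147, -0.2107, 0.1169]
eef_rot: [-0.002, 0.755, 0.656, -0.001]
contact_force: [-0.2, 0.7, -0.8]
width: 0.0529
grasp_force: 54.2
```

```bash
python3 - <<'E'
from h import *
import cv2
im=ctrl.read_camera("top")[:,:,::-1]; sc=ctrl.read_camera("scene")[:,:,::-1]
a=cv2.resize(im[130:260,380:480],None,fx=4,fy=4,interpolation=cv2.INTER_CUBIC); b=cv2.resize(sc[200:330,180:310],None,fx=3,fy=4,interpolation=cv2.INTER_CUBIC)
cv2.imwrite("pics/c5.png",np.hstack([a,b]))
p,r=now(); s=ctrl.sense();print(p,s["width"],s["grasp_force"],s["contact_force"])
plan(p,r,[PAD[0],PAD[1],.04],DOWN(PYAW),1,.045)
rr=DOWN(PYAW); G=rr.apply([[.06,.027,-.02],[.06,-.027,-.02],[-.06,-.027,-.02],[-.06,.027,-.02]])+p
print((proj("top",G)-[380,130])*4,((proj("scene",G)-[180,200])*[3,4]+[400,0]))
E
```

```text
[ 0.61518906 -0.20897349  0.11919295] 0.05280048256919126 54.15721893310547 [-0.36834225  0.12354219 -1.1532386 ]
[-0.0005, 0.0018, 0.0792, -0.002, -0.002, -0.002, 0.045],

[[155.94142987  72.28338778]
 [145.18515422 156.77118129]
 [339.5260917  186.81079011]
 [348.87681171 101.91704826]] [[679.57414322 266.41736026]
 [641.3516138  206.64500547]
 [482.58661264 294.79703684]
 [516.77941843 361.74871704]]
```

View pics/c5.png

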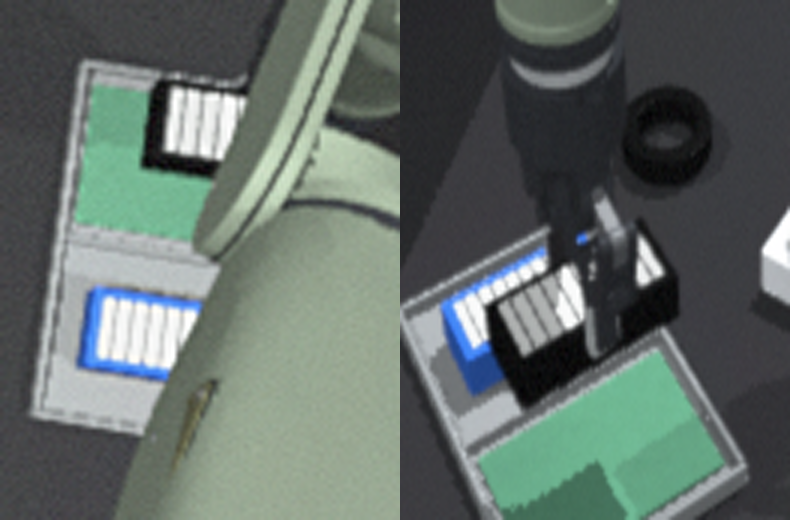

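The held grille is level above the pad, with its mesh's left column at crop (165,121), about 1 mm off the prediction. The blue sample is untouched.

Request:
{"op": "arm_command", "data": {
  "targets": [
    [0, 0.002, 0.02, -0.002, -0.002, -0.002, 0.045],
    [0, 0, 0.025, 0, 0, 0, 0.045],
    [0, 0, 0.02, 0, 0, 0, 0.045],
    [0, 0, 0.012, 0, 0, 0, 0.045],
    [0, 0, 0.008, 0, 0, 0, 0.045],
    [0, 0, 0.005, 0, 0, 0, 0.045],
    [0, 0, 0, 0, 0, 0, 0.045]
  ]
}}

```text
time_s: 12.75
position: [0.6185, -0.2098, 0.0314]
eef_rot: [0.002, 0.753, 0.658, 0.001]
contact_force: [1.5, -0.3, -0.8]
width: 0.0527
grasp_force: 54.3
```

```bash
python3 - <<'E'
from h import *
p,r=now(); s=ctrl.sense();print(p,s["contact_force"])
plan(p,r,[PAD[0]+.0005,PAD[1],.019],DOWN(PYAW),1,.045)
E
```

```text
[ 0.61846685 -0.20979089  0.03135119] [ 1.46094894 -0.27140579 -0.75834568]
[0.0001, -0.0012, 0.0123, 0.004, 0.002, 0.001, 0.045],
```

Request:
{"op": "arm_command", "data": {
  "targets": [
    [0, -0.001, 0.005, 0.002, 0.001, 0, 0.045],
    [0, 0, 0.003, 0, 0, 0, 0.045],
    [0, 0, 0.002, 0, 0, 0, 0.045],
    [0, 0, 0, 0, 0, 0, 0.045]
  ]
}}

```text
time_s: 13.25
position: [0.6172, -0.2095, 0.021]
eef_rot: [0.001, 0.753, 0.658, 0.0]
contact_force: [-0.0, 0.3, -0.3]
width: 0.0529
grasp_force: 54.3
```

Request:
{"op": "arm_command", "data": {
  "targets": [
    [0, 0, 0.001, 0, 0, 0, 0.045],
    [0, 0, 0, 0, 0, 0, 0.045]
  ]
}}

```text
time_s: 13.5
position: [0.6174, -0.2095, 0.0203]
eef_rot: [0.001, 0.753, 0.658, 0.0]
contact_force: [-0.1, -0.5, -1.2]
width: 0.0532
grasp_force: 54.3
```

Request:
{"op": "arm_command", "data": {
  "targets": [
    [0, 0, 0.001, 0, 0, 0, 0.045],
    [0, 0, 0, 0, 0, 0, 0.045]
  ]
}}

```text
time_s: 13.75
position: [0.6175, -0.2096, 0.0199]
eef_rot: [0.001, 0.753, 0.658, 0.0]
contact_force: [-2.3, 1.9, 3.8]
width: 0.053
grasp_force: 54.7
```

Request:
{"op": "arm_command", "data": {
  "targets": [
    [0, 0, 0.001, 0, 0, 0, 0.045],
    [0, 0, 0, 0, 0, 0, 0.045]
  ]
}}

```text
time_s: 14.0
position: [0.6176, -0.2096, 0.0199]
eef_rot: [0.001, 0.753, 0.658, 0.0]
contact_force: [-4.9, 1.3, 8.9]
width: 0.0531
grasp_force: 55.3
```

Contact with the pad is made, so I'll ease off, release, and retreat.

Request:
{"op": "arm_command", "data": {
  "targets": [
    [0, 0, -0.001, 0, 0, 0, 0.045],
    [0, 0, 0, 0, 0, 0, 0.056],
    [0, 0, 0, 0, 0, 0, 0.065],
    [0, 0, 0, 0, 0, 0, 0.08],
    [0, 0, 0, 0, 0, 0, 0.08],
    [0, 0, -0.02, 0, 0, 0, 0.08],
    [0, 0, -0.03, 0, 0, 0, 0.08],
    [0, 0, -0.05, 0, 0, 0, 0.08],
    [0, 0, -0.05, 0, 0, 0, 0.08],
    [0, 0, -0.05, 0, 0, 0, 0.08]
  ],
  "newtons": 20
}}

```text
time_s: 15.25
position: [0.6172, -0.2094, 0.2228]
eef_rot: [0.002, 0.753, 0.658, 0.001]
contact_force: [1.5, 0.1, -0.2]
width: 0.0802
grasp_force: 0.0
```

Request:
{"op": "arm_command", "data": {
  "targets": [
    [-0.03, -0.04, -0.01, 0, 0, 0, 0.08],
    [-0.03, -0.04, 0, 0, 0, 0, 0.08],
    [-0.03, -0.04, 0, 0, 0, 0, 0.08],
    [-0.03, -0.04, 0, 0, 0, 0, 0.08],
    [-0.03, -0.03, 0, 0, 0, 0, 0.08],
    [0, 0, 0, 0, 0, 0, 0.08]
  ]
}}

```text
time_s: 16.0
position: [0.4069, -0.3341, 0.2308]
eef_rot: [0.002, 0.755, 0.656, 0.0]
contact_force: [1.1, -0.8, 1.0]
width: 0.08
grasp_force: 0.0
```

```bash
python3 - <<'E'
from h import *
import cv2
im=ctrl.read_camera("top")[:,:,::-1]; sc=ctrl.read_camera("scene")[:,:,::-1]
cv2.imwrite("pics/topend.png",im)
a=cv2.resize(im[140:250,384:466],None,fx=5,fy=5,interpolation=cv2.INTER_CUBIC); b=cv2.resize(sc[140:360,170:420],None,fx=1.5,fy=2.5,interpolation=cv2.INTER_CUBIC)
cv2.imwrite("pics/c6.png",np.hstack([a,b]))
E
```

```text
(no output)
```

View pics/c6.png

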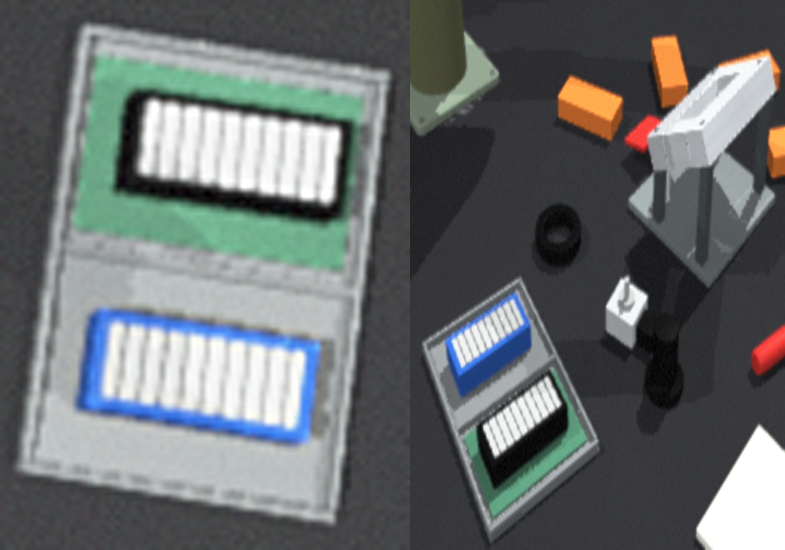

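```bash
python3 - <<'E'
from h import *
f=lambda c:np.array(c)/5-.4+[384,140]
m=ray("top",f([[147,97],[345,128],[332,203],[138,176]]),.039)
p=ray("top",f([[95,57],[365,97],[345,270],[75,232]]),.009)
for a in (m,p):
    d=a[0]-a[1]+a[3]-a[2]; print(a.mean(0),np.arctan2(-d[0],d[1]))
RR=R.from_euler('z',PYAW).inv(); print("offset in pad frame",RR.apply(m.mean(0)-p.mean(0)))
print(ctrl.sense()["time_s"])
E
```

```text
[ 0.61820794 -0.21157654  0.039     ] -0.1294712968808097
[ 0.61751544 -0.20839998  0.009     ] -0.12579286262739198
offset in pad frame [ 0.00111679 -0.00305334  0.03      ]
16.1
```

The grille lies flat with its mesh up, about 3 mm from the pad's centre and within 0.5° of its long side. The lever is still down and the other things are where they were, so I'll hand it in.

```bash
python3 -c "
from plant import ctrl; print(ctrl.job_done())"
```

```text
the job is handed in; nothing more can be done
None
```

The job is handed in: the lever is left fully down, and the black grille lies mesh up on the green pad, about 3 mm off centre and aligned with its long side; the robot touches nothing, and nothing else was moved.

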